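Pin back the sprung belt tensioner arm

ROBOT

A 6-joint arm with a two-finger parallel gripper is mounted at the origin on a cart in front of the work surface, level with it; the furniture and walls round the work are solid. World frame = base frame: x ahead of the robot, y to its left, z up, the work surface at z = 0. Lengths are in mm, angles in degrees, forces in N, time in s.
With the tool pointing down it reaches from about 350 to 975 mm from the base axis. Payload 17.4 kg.
Tool frame: the origin (TCP) lies at the very end of the fingers, on their centre line; the grasp point (between the pads) lies 19 mm behind it; z points along the fingers, y is the line along which they close (so a half turn about z gives the same grasp; the last joint's range is limited). The gripper opens to 85 mm and grips with 20 to 120 N. Pads are 22 mm wide; open, the fingers measure 114 mm over their backs; the gripper's body (76 mm by 85 mm) begins 54 mm behind the grasp point. The pads swing forward as they close: fully open they stand 13 mm farther back than shut.
Start: joints at [71.459, 6.646, 82.598, -0, 90.757, -2.166], TCP at [190.307, 647.623, 231.303] pointing down, gripper open.
Joint ranges: [-162.19, 162.19], [-47.58, 125.68], [4.15, 143.07], [-65.23, 245.23], [0.69, 171.88], [-170.13, 170.13]. Speed limits (degrees/s): [108.29, 108.29, 127.2, 180, 180, 180].

INTERFACE

Orientations are given as [roll, pitch, yaw] about the fixed x, y, z axes, in that order (R = Rz(yaw) Ry(pitch) Rx(roll)).
In Python, from cell import arm, vision, order gives the robot as it stands.
- The arm moves only by the tool send_rows, never from a script. Its argument "targets" is a list of rows, each a list of 3 entries, a list of its own where there are three numbers: the closure, from 0 (fully open) to 1 (shut), then the shift along the tool's x, y, z in mm, then the turn about the tool's z in degrees. In form: [[jaw, [tx, ty, tz], roll], ...]. A call has 1 to 12 rows; each row is the pose to reach, as a shift and turn from the pose commanded when the call began, along the tool's axes at that moment; what a row does not reach only later rows make up. A row lasts 1/12 s, in which the tool goes at most 41.7 mm and 7.16 degrees, less where a joint would pass 70% of its speed; a pose out of reach is approached as far as the arm can. A call with a gripper value outside its range is refused whole. The fingers move at their own pace and stop on an object; "newtons" is the grip in N (left out, the last holds). Time passes only in rows, so rows that repeat a pose let the fingers close. It gives the time, the measured TCP pose, the force, the opening and the grip force at its end, in the units of the state.
- arm.read_state(): the state, without advancing time (a new reading comes with each control period).
- vision.camera(name): name is "side" or "top" or "wrist"; returns the picture (400x640x3 uint8, red, green, blue); there is no depth.
- vision.camera_params(name): a dict with "fx", "fy", "cx", "cy" (pixels), "origin" and "attitude" of the camera in the world. Camera axes: x right, y up, looking along -z (the intrinsics and any distortion apply to the point x, -y, -z); pixel columns grow to the right and rows downward; lengths in mm; the calibration is good to about 2 mm. A picture is of the moment at which its call begins: read the wrist's pose just before it. camera_params takes no time and is no camera call; for the wrist camera it gives the pose at the moment of the call.
- order.close_job(): hands the job in; it is judged then, once.
Trained networks look in the newest picture that a camera, given by its name, has taken for a name from the list of things; names that differ only in an ending like _2 or _b are one class to them, and where a whole thing is asked for, a point or a joint stands for the part that bears it (a point fixed in the world has none). Each returns a list of dicts, best first, with "conf" (0 to 1); they miss things now and then, are a little off and sometimes report something else, mostly with a low value. They report only what shows in the picture. A call takes as long as a camera call.
- vision.spot_in(label, camera): "rect" ([centre column, centre row, width, height] in pixels, round what is visible of it).
- vision.regions_of(label, camera): "region" (400x640 bool, what is visible of it) and "rect" ([centre column, centre row, width, height] in pixels, round what is visible of it).
- vision.spot_point(label, camera): "centre" ([column, row] in pixels: a listed point, or the origin of a listed thing).
The state is a dict: "time_s": time; "q": joint angles; "joint_velocities": joint speeds; "tau": joint torques, N m; "eef_pos": TCP position; "tool_rot": TCP orientation; "force": force on the tool from outside, world axes, zero at the start; "wrist_torque": the same for the moment, N m; "gripper_width": finger opening in mm; "finger_force": force on a finger pad.
Only numpy, scipy, OpenCV 4.12 (cv2) and the standard library are available. Lean on these libraries where they do the work, as an engineer would, in place of code of your own. Each camera call takes 0.05 s, during which the arm holds its last target. There are 200 camera calls.

TASK

Take the stop pin out of the wooden block and use it to swing the belt tensioner's arm back against its spring, then stand the pin all the way down in the hole in the base plate and let go, so that the pin holds the arm back. Leave the tape measure, the spanner and the steel block alone.

Things in the scene. Friction and masses are not known exactly. Their poses are not given: they have to be found in the camera images.
- fixture: Aluminium base plate, 170 (x) x 240 (y) x 30 mm, fixed to the bench; origin at the centre of its underside, z up. Hole, pivot and arm belong to it. Two bare steel studs stand on it: the arm's rest stop (12 mm wide, 16 mm high, at x = -20, y = -45 mm) and the spring anchor (10 mm wide, 20 mm high, at x = 46, y = -62 mm).
- hole (a point): Centre of the mouth of the only hole in the base plate's top, 30 mm above the bench; axes as the plate's. Round, vertical, 17 mm wide, 25 mm deep, with a 2 mm chamfer. Seen from above, at rest it lies open on the far (+x) side of the arm.
- pivot (a point): Point on the arm's vertical pivot axis, at the height of the arm's top face, 48 mm above the bench; at x = -9, y = -97 mm from the hole in the plate's axes. Boss and coil spring round it are 38 mm wide and reach 63 mm above the bench.
- roller (a point): Centre of the top face of the belt roller (48 mm wide, 31 to 51 mm above the bench) at the arm's free end, 150 mm from the pivot; moves with the arm. Its y axis points along the arm, away from the pivot. The arm is a level dark steel bar 26 mm wide, 16 mm thick, centred on the line pivot to roller, 32 to 48 mm above the bench, with straight flanks 25 to 120 mm from the pivot.
- tensioner_arm (a joint): Angle of the arm, rad: 0 at rest (0.35 rad from the plate's +y towards its -x), grows towards +x, clockwise from above; stops at 1.1. The spring drives it to 0 with 0.24 (at 0) to 0.50 N m (at 0.65), 2.5 to 5.5 N at 95 mm from the pivot. Held back, it is at about 0.6, its -x flank leaning on the pin in the hole, 95 mm from the pivot: the pin can push that flank until it is over the hole.
- pin_grip (a point): Centre of the black square handle (22 x 22 mm, 52 mm tall) of the stop pin, 76 mm above the pin's tip. The pin is 104 mm long, 0.15 kg, and stands upright: a round steel shank of 14 mm, 46 mm long with a 3 mm long taper to 10 mm at its tip, then a collar 28 mm wide and 4 mm thick, then the handle. z points from tip to handle, x and y are square to the handle's sides.
- pin_tip (a point): Lower end of the stop pin's shank, on its axis. At the start it stands 15 mm above the bench, on the floor of the block's hole; when the pin is all the way down in the base plate it is 25 mm below the hole's mouth (5 mm above the bench).
- pin_block: Light wooden block, 70 (x) x 90 (y) x 45 mm high, fixed to the bench; origin at the centre of its underside. A vertical hole in the middle of its top, 17 mm wide and 30 mm deep, holds the stop pin loosely.
- tape_measure: Yellow tape measure, 37 x 74 x 64 mm, loose on the bench, origin at the centre of its underside; leave it alone.
- spanner: Steel spanner, 27 x 199 x 10 mm, loose and flat on the bench, origin at the centre of its underside; leave it alone.
- steel_block: Bare steel block, 45 x 60 x 28 mm, loose on the bench, origin at the centre of its underside; leave it alone.

How it is judged (in metres and radians):
At the end, for the whole second after the job is handed in: The stop pin stands in the hole of the base plate (tip within 6 mm of the hole's axis and at least 19 of the 25 mm deep, leaning less than 0.2 rad), and the arm is still, held back by it at 0.52 to 0.75 rad (value of joint tensioner_arm between 0.52 and 0.75 rad and z of pin_tip in the frame of hole below -0.019 m and horizontal distance between pin_tip and hole below 0.006 m and angle between pin_grip's own z axis and vertical below 0.2 rad and velocity of joint tensioner_arm between -0.05 and 0.05 rad/s); the robot touches nothing.
It fails at once if the tape measure is moved more than 30 mm (distance of tape_measure from where it was at the start of the episode above 0.03 m).
It fails at once if the spanner is moved more than 30 mm (distance of spanner from where it was at the start of the episode above 0.03 m).
It fails at once if the steel block is moved more than 30 mm (distance of steel_block from where it was at the start of the episode above 0.03 m).
It also fails if it takes over 45 s, if anything falls off the work surface, if the arm or the gripper's body presses on something with over 40 N, if the wrist force passes 120 N, or if a joint passes its speed limit or range.

## Working session

There is one attempt and no reset: what is moved stays moved. The work goes in short steps, Python scripts to look and compute and a tool call to move; the robot and the scene stay as the last step left them, time stands still between calls to the robot, and variables do not carry over. Pictures are saved under pics/ and viewed, at most 10 in all, crops included, and the job is handed in when it is done.

Besides the shell and the picture viewer there is one more tool, called after "Emit:" by a JSON object that holds its "fn" and its "kwargs". send_rows: Moves the arm, as the interface text tells. Its arguments: {"type":"object","properties":{"targets":{"type":"array","items":{"type":"array"}},"newtons":{"type":"number"}},"required":["targets"]}

```bash
mkdir -p pics; ls; cat > h.py <<'E'
import numpy as np, cv2
from scipy.spatial.transform import Rotation as R
from cell import arm, vision, order
def rot(a):
    a=np.array(a,float)
    if a.shape==(3,3): return a
    if a.size==4: raise ValueError(a)
    return R.from_euler('xyz',a,degrees=True).as_matrix()
def ray(p,uv):
    K=np.array([[p['fx'],0,p['cx']],[0,p['fy'],p['cy']],[0,0,1]])
    d=np.array(p.get('distortion',np.zeros(5)),float)
    x,y=cv2.undistortPoints(np.array([[uv]],float),K,d)[0,0]
    return np.array(p['origin'],float),rot(p['attitude'])@np.array([x,-y,-1.])
def at(p,uv,z):
    o,d=ray(p,uv); return o+d*(z-o[2])/d[2]
def proj(p,X):
    c=rot(p['attitude']).T@(np.array(X,float)-p['origin'])
    K=np.array([[p['fx'],0,p['cx']],[0,p['fy'],p['cy']],[0,0,1]])
    return cv2.projectPoints(np.array([[c[0],-c[1],-c[2]]]),np.zeros(3),np.zeros(3),K,np.array(p.get('distortion',np.zeros(5)),float))[0].ravel()
def shot(n,f): 
    im=vision.camera(n); cv2.imwrite('pics/'+f,im[:,:,::-1]); return im
E
python3 - <<'E'
from h import *
for n in ['top','side','wrist']: 
    print(n,vision.camera_params(n)); shot(n,n+'0.png')
Z={'hole':30,'pivot':48,'roller':51,'pin_grip':91,'pin_block':0,'fixture':0,'steel_block':0,'spanner':0,'tape_measure':0}
for n in ['top','side']:
    p=vision.camera_params(n)
    for l,z in Z.items():
        for r in vision.spot_point(l,n)[:2]: print(n,l,round(r['conf'],2),np.round(r['centre']),np.round(at(p,r['centre'],z)))
print(arm.read_state())
E
```

```text
pics
top {'fx': 387.69341032668575, 'fy': 387.69341032668575, 'cx': 320.2167163545033, 'cy': 197.9881703800229, 'origin': array([ 322.28320144,   -4.04244101, 1008.54366406]), 'attitude': array([ 11.81857477,   0.14942212, -88.80468759])}
side {'fx': 450.21941943284054, 'fy': 450.21941943284054, 'cx': 308.88335727300637, 'cy': 195.98009639990877, 'origin': array([  182.196988  , -1137.02537638,   775.36913274]), 'attitude': array([ 60.39987793,  -0.131885  , -15.56368734])}
wrist {'fx': 350.1711759500442, 'fy': 350.1711759500442, 'cx': 316.1540328044787, 'cy': 202.65194188295345, 'origin': array([109.77202961, 672.95867605, 372.92395562]), 'attitude': array([-18.92253132,   0.09038293,  73.58629385])}
top hole 0.84 [296. 187.] [555.  65.  30.]
top hole 0.54 [427. 204.] [ 516. -271.   30.]
top roller 0.63 [276. 204.] [505. 113.  51.]
top roller 0.41 [426. 204.] [ 511. -262.   51.]
top pin_grip 0.68 [193. 196.] [514. 310.  91.]
top pin_block 0.66 [209. 203.] [513. 297.   0.]
top fixture 0.72 [303. 195.] [540.  50.   0.]
top steel_block 0.86 [435. 159.] [ 647. -307.    0.]
top steel_blo
[... 604 characters left out ...]
-281.    0.]
{'time_s': 1.05, 'q': array([ 7.14596832e+01,  6.64701709e+00,  8.25985650e+01,  1.75840271e-03,
        9.07579390e+01, -2.16568310e+00]), 'joint_velocities': array([-0.03364751,  0.05638875,  0.02414786, -0.05537251, -0.10074034,
       -0.03887195]), 'tau': array([-1.69975992e-03, -7.31801534e+01, -6.32621026e+01, -2.49673376e-04,
        1.15520656e-03, -8.35657261e-06]), 'eef_pos': array([190.29070987, 647.61557686, 231.28430724]), 'tool_rot': array([-1.79996548e+02, -1.89005341e-03,  1.63625389e+02]), 'force': array([0.3239565 , 0.07211939, 0.47735886]), 'wrist_torque': array([-0.00213954,  0.01406298, -0.03438232]), 'finger_force': 0.0, 'gripper_width': 85.45771362940211}
```

```bash
cd pics; python3 - <<'E'
import cv2
a=cv2.imread('top0.png')[120:290,150:490]; b=cv2.imread('side0.png')[120:320,220:440]
cv2.imwrite('top0c.png',cv2.resize(a,None,fx=2.3,fy=2.3,interpolation=cv2.INTER_CUBIC))
cv2.imwrite('side0c.png',cv2.resize(b,None,fx=2.8,fy=2.8,interpolation=cv2.INTER_CUBIC))
E
```

```text
(no output)
```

View pics/top0c.png

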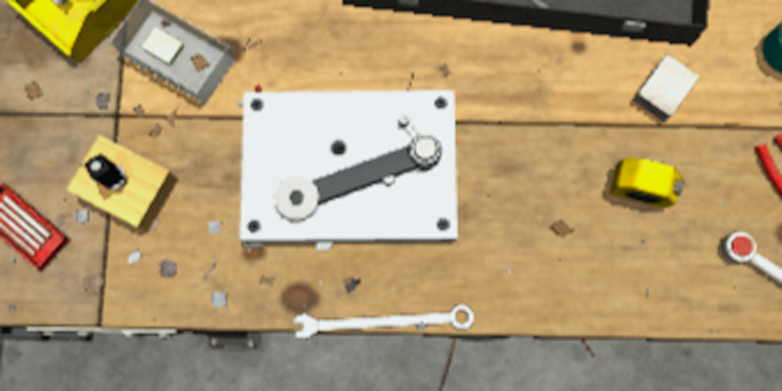

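View pics/side0c.png

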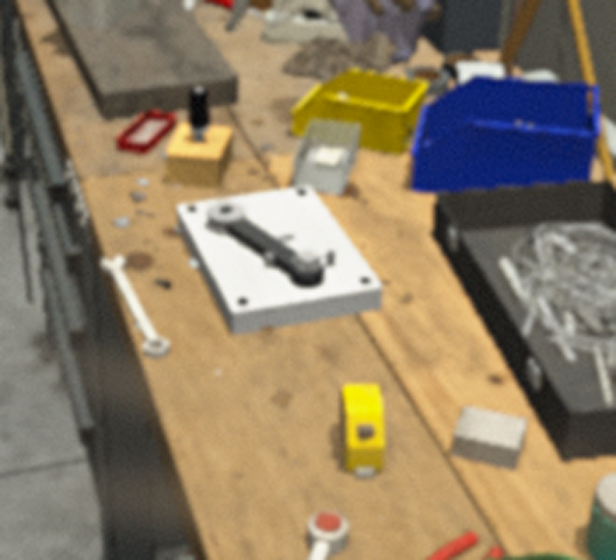

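Emit:
{"fn": "send_rows", "kwargs": {"targets": [[0,[-400,-230,-20],0],[0,[-400,-230,-20],0],[0,[-400,-230,-20],0],[0,[-400,-230,-20],0],[0,[-400,-230,-20],0],[0,[-400,-230,-20],0],[0,[-400,-230,-20],0],[0,[-400,-230,-20],0],[0,[-400,-230,-20],0],[0,[-400,-230,-20],0],[0,[-400,-230,-20],0],[0,[-400,-230,-20],0]]}}

```text
time_s: 2.05
eef_pos: [512.7, 309.8, 251.5]
tool_rot: [-180.0, 0.1, 163.4]
force: [0.6, 0.7, -0.1]
gripper_width: 85.6
finger_force: 0.0
```

```bash
python3 - <<'E'
from h import *
s=arm.read_state(); print(s['time_s'],s['eef_pos'],s['tool_rot'])
p=vision.camera_params('wrist'); im=shot('wrist','w1.png')
for l,z in {'pin_grip':91,'pin_block':0,'hole':30}.items():
    for r in vision.spot_point(l,'wrist')[:2]: print(l,r['conf'],r['centre'],at(p,r['centre'],z))
for r in vision.regions_of('pin_grip','wrist')[:1]: print(r['rect'])
E
```

```text
2.05 [512.72539374 309.832565   251.5239349 ] [-1.79960690e+02  8.01963728e-02  1.63392006e+02]
pin_grip 0.59 [314.4, 186.4] [516.64659509 308.37429806  91.        ]
pin_block 0.7 [313.4, 165.0] [517.2638928  306.42676391   0.        ]
hole 0.97 [132.5, 265.6] [565.20824356  70.79545048  30.        ]
[318.1, 190.2, 33.5, 48.5]
```

View pics/w1.png

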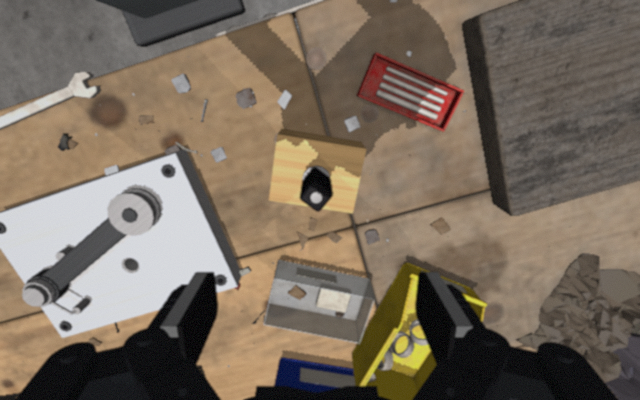

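```bash
cd pics; python3 - <<'E'
import cv2,numpy as np
a=cv2.imread('w1.png')[120:225,260:380]
b=cv2.resize(a,None,fx=5,fy=5,interpolation=cv2.INTER_CUBIC)
b=np.clip(255*(b/255.)**.45,0,255).astype('uint8')
cv2.imwrite('w1c.png',b)
E
```

```text
(no output)
```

View pics/w1c.png

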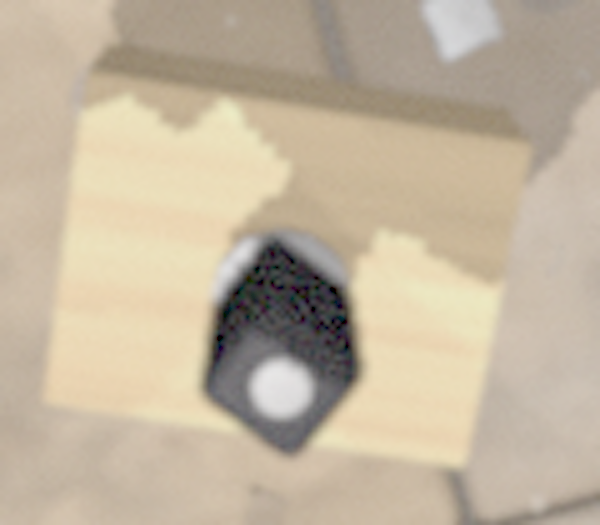

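```bash
python3 - <<'E'
from h import *
p=vision.camera_params('wrist')
c=[at(p,(260+u/5-.4,120+v/5-.4),117) for u,v in [(208,383),(292,452),(358,375),(281,388)]]
print(np.round(c,1)); 
for i in (0,1):
    d=c[i+1]-c[i]; print(np.hypot(*d[:2]),np.degrees(np.arctan2(d[1],d[0])))
print((c[0]+c[2])/2)
s=arm.read_state();T=rot(s['tool_rot']); t=(c[0]+c[2])/2
print(T.round(3), T.T@(np.array([t[0],t[1],s['eef_pos'][2]])-s['eef_pos']))
# fixture corners etc
for l,z in {'pivot':48,'roller':51}.items():
    for n in ['wrist','top','side']:
        for r in vision.spot_point(l,n)[:2]: print(n,l,r['conf'],r['centre'],at(vision.camera_params(n),r['centre'],z))
E
```

```text
[[510.  303.1 117. ]
 [525.7 313.1 117. ]
 [515.7 327.4 117. ]
 [514.3 314.5 117. ]]
18.53212996458738 32.51047383458048
17.423898101203406 124.86320532588147
[512.86980892 315.23072577 117.        ]
[[-0.96   0.281 -0.   ]
 [ 0.281  0.96   0.   ]
 [ 0.     0.    -1.   ]] [-4.04025476e+00  1.46100465e+00 -6.97497049e-04]
wrist pivot 0.69 [40.0, 291.6] [555.95271339 -26.29557318  48.        ]
side pivot 0.88 [328.2, 215.7] [551.40023834 -36.34784485  48.        ]
wrist roller 0.56 [131.5, 212.5] [496.96060139 118.87029519  51.        ]
top roller 0.63 [276.2, 203.8] [505.36617206 113.0554294   51.        ]
top roller 0.41 [425.5, 204.5] [ 511.21473809 -262.20631681   51.        ]
side roller 0.83 [301.8, 197.2] [501.63646649  89.24845094  51.        ]
```

Emit:
{"fn": "send_rows", "kwargs": {"targets": [[0,[-1.5,3,0],40],[0,[-1.5,3,0],40],[0,[-1.5,3,0],40],[0,[-1.5,3,30],40],[0,[-1.5,3,60],40],[0,[-1.5,3,90],40],[0,[-1.5,3,120],40],[0,[-1.5,3,150],40],[0,[-1.5,3,176],40],[0,[-1.5,3,176],40],[0,[-1.5,3,176],40]], "newtons": 100}}

```text
time_s: 3.52
eef_pos: [511.0, 316.6, 74.9]
tool_rot: [-179.9, -0.0, 123.6]
force: [0.6, 0.6, 1.0]
gripper_width: 85.1
finger_force: 0.0
```

Emit:
{"fn": "send_rows", "kwargs": {"targets": [[0.5,[0,0,0],0],[0.5,[0,0,0],0],[1,[0,0,0],0],[1,[0,0,0],0],[1,[0,0,0],0],[1,[0,0,0],0],[1,[0,0,0],0],[1,[0,0,0],0],[1,[0,0,0],0]], "newtons": 100}}

```text
time_s: 4.27
eef_pos: [511.8, 316.9, 76.2]
tool_rot: [179.9, -0.0, 123.6]
force: [-1.6, -0.3, 5.4]
gripper_width: 20.6
finger_force: 97.3
```

Emit:
{"fn": "send_rows", "kwargs": {"targets": [[1,[0,0,-20],0],[1,[0,0,-40],0],[1,[0,0,-70],0],[1,[0,0,-100],0],[1,[-60,-50,-100],7],[1,[-90,-73,-100],14],[1,[-120,-97,-100],21],[1,[-150,-121,-100],28],[1,[-180,-146,-100],34],[1,[-209,-170,-100],34],[1,[-209,-170,-100],34],[1,[-209,-170,-100],34]]}}

```text
time_s: 5.27
eef_pos: [485.2, 45.1, 175.5]
tool_rot: [180.0, 0.0, 89.4]
force: [-0.5, 0.7, -1.9]
gripper_width: 20.8
finger_force: 98.7
```

Emit:
{"fn": "send_rows", "kwargs": {"targets": [[1,[0,0,0],0],[1,[0,0,0],0],[1,[0,0,0],0]]}}

```text
time_s: 5.52
eef_pos: [485.8, 49.3, 175.2]
tool_rot: [-180.0, -0.0, 89.7]
force: [-0.4, -0.2, -1.2]
gripper_width: 20.1
finger_force: 98.7
```

```bash
python3 - <<'E'
from h import *
s=arm.read_state(); print(s['time_s'],s['eef_pos'],s['tool_rot'],s['force'])
e=s['eef_pos']
for n in ['wrist','top','side']:
    p=vision.camera_params(n); shot(n,n+'2.png')
    for l,z in {'hole':30,'pivot':48,'roller':51,'pin_grip':e[2]+15,'pin_tip':e[2]-61}.items():
        for r in vision.spot_point(l,n)[:2]: print(n,l,round(r['conf'],2),np.round(r['centre']),np.round(at(p,r['centre'],z),1))
a=cv2.imread('pics/wrist2.png'); b=cv2.imread('pics/side2.png')[120:280,230:430]
cv2.imwrite('pics/side2c.png',cv2.resize(b,None,fx=3.5,fy=3.5,interpolation=cv2.INTER_CUBIC))
E
```

```text
5.5167 [485.75293458  49.31123693 175.24645536] [-1.79986885e+02 -1.00444804e-02  8.96847636e+01] [-0.42657801 -0.24143752 -1.20195504]
wrist hole 0.85 [410. 168.] [564.4  66.1  30. ]
wrist hole 0.45 [321. 312.] [489.3 -77.1  30. ]
wrist pivot 0.68 [400. 277.] [558.  -27.1  48. ]
wrist roller 0.57 [343. 114.] [505.4 112.5  51. ]
wrist roller 0.21 [384. 171.] [538.1  69.   51. ]
wrist pin_grip 0.68 [318. 317.] [486.2  38.7 190.2]
wrist pin_tip 0.74 [316. 239.] [485.3  40.7 114.2]
top pivot 0.6 [336. 184.] [560.7 -37.3  48. ]
top roller 0.68 [276. 207.] [498. 112.  51.]
top pin_grip 0.51 [302. 202.] [482.9  40.4 190.2]
top pin_tip 0.43 [303. 209.] [481.5  41.  114.2]
side hole 0.62 [322. 203.] [566.   70.2  30. ]
side pivot 0.88 [331. 214.] [563.8 -27.8  48. ]
side roller 0.72 [298. 195.] [492.1 104.1  51. ]
side roller 0.2 [301. 192.] [509.8 126.5  51. ]
side pin_tip 0.6 [301. 188.] [486.   35.8 114.2]
```

View pics/wrist2.png

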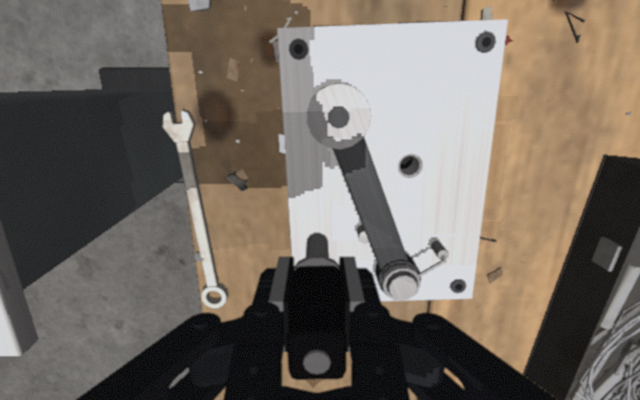

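View pics/side2c.png

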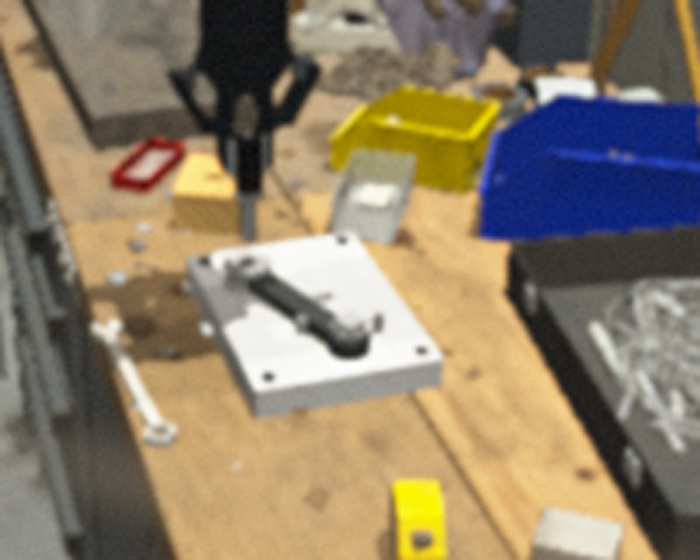

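Emit:
{"fn": "send_rows", "kwargs": {"targets": [[1,[9,27,0],0],[1,[18,54,0],0],[1,[26,80,10],0],[1,[26,80,25],0],[1,[26,80,40],0],[1,[26,80,54],0],[1,[26,80,54],0],[1,[26,80,54],0],[1,[26,80,54],0],[1,[26,80,54],0]]}}

```text
time_s: 7.25
eef_pos: [566.2, 73.9, 122.6]
tool_rot: [179.9, -0.0, 89.6]
force: [0.6, 1.1, -1.3]
gripper_width: 20.1
finger_force: 99.1
```

```bash
python3 - <<'E'
from h import *
s=arm.read_state(); print(s['time_s'],s['eef_pos'],s['tool_rot'],s['force'])
e=s['eef_pos']
for n in ['wrist','side','top']:
    p=vision.camera_params(n); shot(n,n+'3.png')
    for l,z in {'hole':30,'pivot':48,'pin_grip':e[2]+15,'pin_tip':e[2]-61}.items():
        for r in vision.spot_point(l,n)[:1]: print(n,l,round(r['conf'],2),np.round(r['centre'],1),np.round(at(p,r['centre'],z),1))
    if n=='wrist': print('proj', proj(p,[564.4,66.1,30]), proj(p,e+[-0.5,-8.6,-61]))
b=cv2.imread('pics/wrist3.png')[100:360,220:480]
cv2.imwrite('pics/wrist3c.png',cv2.resize(b,None,fx=2.3,fy=2.3,interpolation=cv2.INTER_CUBIC))
E
```

```text
7.25 [566.22229652  73.92168388 122.59075049] [ 1.79903372e+02 -8.92253957e-03  8.96202505e+01] [ 0.55758266  1.09190242 -1.33939403]
wrist hole 0.84 [312.6 216.5] [563.4  68.2  30. ]
wrist pin_grip 0.86 [314.4 314.1] [565.1  64.8 137.6]
wrist pin_tip 0.73 [317.1 239. ] [566.6  65.1  61.6]
proj [313.95212666 219.15825249] [315.78304422 238.63582153]
side hole 0.57 [321.9 202.6] [565.2  73.1  30. ]
side pivot 0.74 [327.9 218.8] [545.2 -52.8  48. ]
side pin_grip 0.49 [326.2 174.3] [574.1  62.3 137.6]
side pin_tip 0.5 [322.6 193.6] [568.   76.2  61.6]
top hole 0.55 [295.1 185.3] [559.3  68.7  30. ]
top pivot 0.82 [335.3 184.6] [558.8 -35.1  48. ]
top pin_grip 0.37 [296.  173.2] [562.2  59.6 137.6]
top pin_tip 0.62 [296.6 179.8] [566.   63.1  61.6]
```

View pics/wrist3c.png

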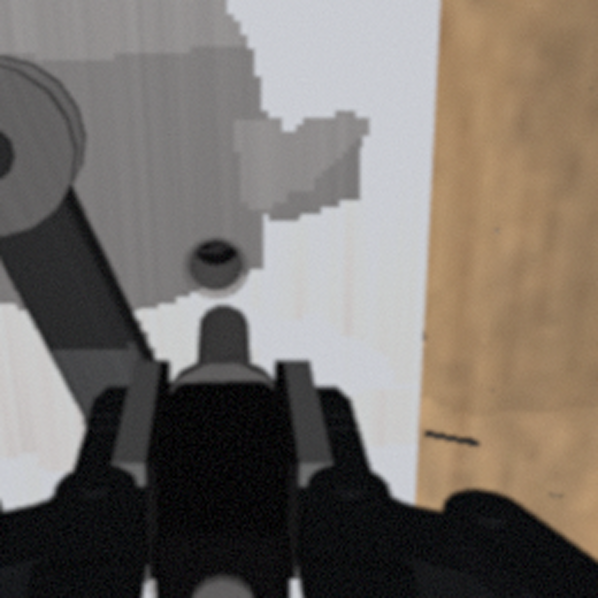

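Emit:
{"fn": "send_rows", "kwargs": {"targets": [[1,[-7,-27,0],0],[1,[-13,-54,0],0],[1,[-19,-81,0],0],[1,[-19,-81,0],0],[1,[-19,-81,0],0],[1,[-19,-81,10],0],[1,[-19,-81,20],0],[1,[-19,-81,27],0],[1,[-19,-81,27],0],[1,[-19,-81,27],0]]}}

```text
time_s: 8.83
eef_pos: [484.6, 55.5, 93.3]
tool_rot: [-179.9, 0.0, 89.6]
force: [-0.4, 0.4, -1.4]
gripper_width: 20.7
finger_force: 99.2
```

Emit:
{"fn": "send_rows", "kwargs": {"targets": [[1,[3,9,0],0],[1,[5,18,0],0],[1,[7.5,27,0],0],[1,[10,36,0],0],[1,[12.5,45,0],0],[1,[15,54,0],0],[1,[17.5,63,0],0],[1,[20,71,0],0],[1,[22,79,0],0],[1,[22,79,0],0],[1,[22,79,0],0],[1,[22,79,0],0]]}}

```text
time_s: 9.83
eef_pos: [563.7, 77.3, 94.0]
tool_rot: [-179.9, -0.0, 89.6]
force: [-5.3, 3.0, -3.0]
gripper_width: 20.5
finger_force: 99.0
```

```bash
python3 - <<'E'
from h import *
s=arm.read_state(); print(s['time_s'],s['eef_pos'],s['tool_rot'],s['force'])
e=s['eef_pos']
p=vision.camera_params('wrist'); shot('wrist','wrist4.png')
for l,z in {'hole':30,'pivot':48,'roller':51,'pin_grip':e[2]+15,'pin_tip':e[2]-61}.items():
    for r in vision.spot_point(l,'wrist')[:1]: print(l,round(r['conf'],2),np.round(r['centre'],1),np.round(at(p,r['centre'],z),1))
b=cv2.imread('pics/wrist4.png')[60:360,160:480]
cv2.imwrite('pics/wrist4c.png',cv2.resize(b,None,fx=2,fy=2,interpolation=cv2.INTER_CUBIC))
E
```

```text
9.8333 [563.71438647  77.33046166  93.9981509 ] [-1.79948873e+02 -3.71565377e-02  8.96310543e+01] [-5.33733893  3.01553215 -2.95391054]
hole 0.68 [317.7 237.7] [564.2  68.1  30. ]
pivot 0.6 [309.8 377.4] [558.2 -28.6  48. ]
roller 0.7 [379.9 171.5] [598.2 116.9  51. ]
pin_grip 0.65 [317.  315.1] [563.8  67.7 109. ]
pin_tip 0.68 [315.5 238.8] [562.8  68.7  33. ]
```

View pics/wrist4c.png

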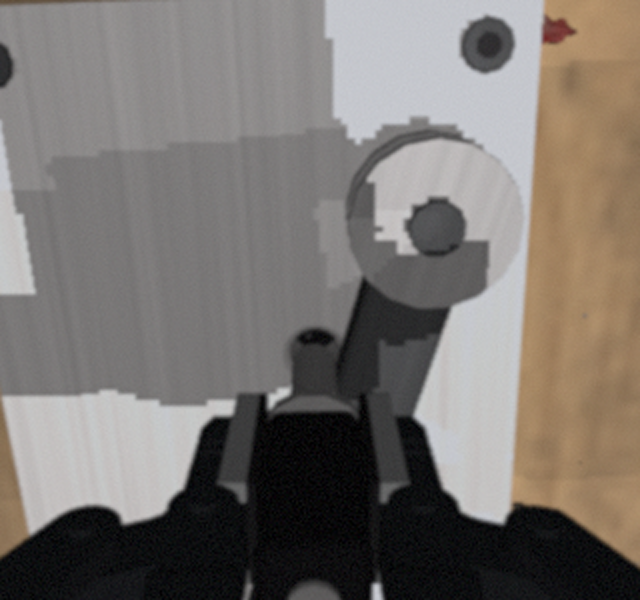

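Emit:
{"fn": "send_rows", "kwargs": {"targets": [[1,[1.5,0,0],0],[1,[1.5,0,2],0],[1,[1.5,0,4],0],[1,[1.5,0,6],0],[1,[1.5,0,8],0],[1,[1.5,0,10],0],[1,[1.5,0,10],0],[1,[1.5,0,10],0]]}}

```text
time_s: 10.8
eef_pos: [563.6, 78.6, 84.1]
tool_rot: [-180.0, -0.0, 89.6]
force: [-4.8, 1.6, -3.1]
gripper_width: 20.2
finger_force: 99.3
```

Emit:
{"fn": "send_rows", "kwargs": {"targets": [[1,[0,0,3],0],[1,[0,0,6],0],[1,[0,0,9],0],[1,[0,0,12],0],[1,[0,0,14],0],[1,[0,0,16],0],[1,[0,0,17],0],[1,[0,0,17],0],[1,[0,0,17],0]]}}

```text
time_s: 11.55
eef_pos: [563.6, 78.6, 67.2]
tool_rot: [-180.0, -0.0, 89.6]
force: [-5.3, 1.4, -2.0]
gripper_width: 20.7
finger_force: 99.3
```

Emit:
{"fn": "send_rows", "kwargs": {"targets": [[1,[0,0,1],0],[0.8,[0,0,1],0],[0.6,[0,0,1],0],[0.3,[0,0,0],0],[0,[0,0,0],0],[0,[0,0,0],0],[0,[0,0,0],0],[0,[0,0,-15],0],[0,[0,0,-40],0],[0,[0,0,-70],0],[0,[0,0,-110],0],[0,[0,0,-110],0]]}}

```text
time_s: 12.55
eef_pos: [566.1, 78.7, 185.3]
tool_rot: [179.5, -0.1, 89.6]
force: [1.6, 0.3, 2.4]
gripper_width: 85.5
finger_force: 0.0
```

Emit:
{"fn": "send_rows", "kwargs": {"targets": [[0,[0,0,0],0],[0,[0,0,0],0],[0,[0,0,0],0]]}}

```text
time_s: 12.8
eef_pos: [563.5, 78.4, 176.1]
tool_rot: [-179.9, 0.0, 89.6]
force: [0.3, 0.3, -0.7]
gripper_width: 85.3
finger_force: 0.0
```

```bash
python3 - <<'E'
from h import *
s=arm.read_state(); print(s['time_s'],s['eef_pos'],s['gripper_width'],s['force'])
p=vision.camera_params('wrist'); shot('wrist','wrist5.png')
for l,z in {'hole':30,'pivot':48,'roller':51,'pin_grip':81,'pin_tip':5}.items():
    for r in vision.spot_point(l,'wrist')[:1]: print(l,round(r['conf'],2),np.round(r['centre'],1),np.round(at(p,r['centre'],z),1))
print(proj(p,[564.3,68.5,107]),proj(p,[564.3,68.5,30]))
b=cv2.imread('pics/wrist5.png')[80:380,160:480]
cv2.imwrite('pics/wrist5c.png',cv2.resize(b,None,fx=2,fy=2,interpolation=cv2.INTER_CUBIC))
E
```

```text
12.8 [563.51640926  78.38211824 176.06467647] 85.25980233325488 [ 0.25972013  0.28712303 -0.72397145]
hole 0.78 [316.4 197.2] [563.   69.7  30. ]
pivot 0.63 [309.5 307.6] [556.1 -30.1  48. ]
roller 0.82 [358.8 147.8] [595.8 116.2  51. ]
pin_grip 0.81 [316.8 217.9] [563.4  70.6  81. ]
pin_tip 0.8 [318.6 189.8] [565.   68.8   5. ]
[318.15235952 235.25616041] [317.90096512 198.53428781]
```

View pics/wrist5c.png

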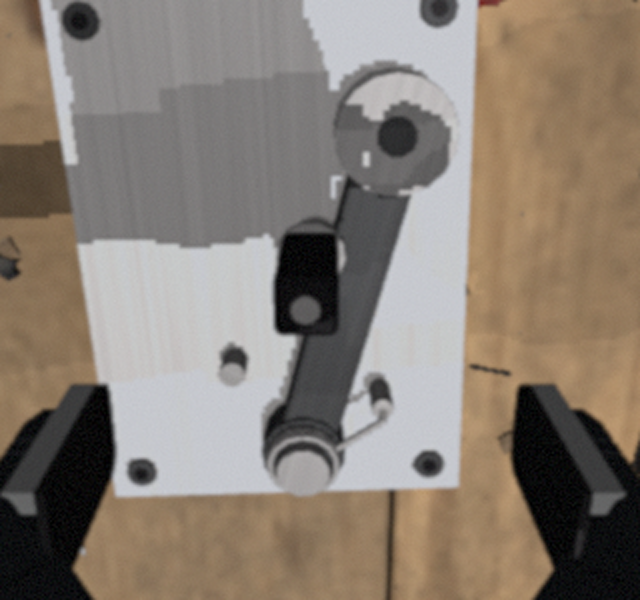

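```bash
python3 -c "
from cell import order
print(order.close_job())"
```

```text
the job is handed in; nothing more can be done
None
```

The stop pin is standing in the base-plate hole and holding the arm back at about 0.61 rad, measured from the last wrist picture. The gripper is clear of everything, and the job was handed in after about 13 s of the 45 s allowed; no verdict came back.

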